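# Hold a block against the sprung jaw of a sanding fixture

## Robot

A 7-joint arm with a two-finger parallel gripper is mounted at the origin on the work surface; the furniture and walls round the work are solid. World frame = base frame: x ahead of the robot, y to its left, z up, the work surface at z = 0. Lengths are in m, angles in rad, forces in N, time in s.
With the tool pointing down it reaches from about 0.4 to 0.75 m from the base axis. Payload 19.5 kg.
Tool frame: the origin (TCP) lies at the very end of the fingers, on their centre line; the grasp point (between the pads) lies 19 mm behind it (arm.hold_point_z is the distance from the TCP to the grasp point, in m); z points along the fingers, x is the direction in which the jaws open and shut, and the axes are right-handed (so a half turn about z gives the same grasp; the last joint's range is limited). The gripper opens to 85 mm and grips with 20 to 120 N. Pads are 22 mm wide; open, the fingers measure 114 mm over their backs; the gripper's body (76 mm by 85 mm) begins 54 mm behind the grasp point. The pads swing forward as they close: fully open they stand 13 mm farther back than shut.
Start: joints at [1.281, 0.707, -0.028, 1.485, 0.022, 0.951, -0.075], TCP at [0.141, -0.557, 0.231] pointing down, gripper open.
Joint ranges: [-2.71, 2.71], [-0.32, 2.16], [-1.57, 1.52], [0, 2.45], [-1.46, 4.6], [0, 2.02], [-2.83, 2.83]. Speed limits (rad/s): [1.89, 1.89, 2.57, 2.57, 3.01, 3.01, 3.01].

## Interface

Orientations are given as a 3x3 rotation matrix whose columns are the frame's x, y, z axes.
In Python, from rig import arm gives the robot as it stands. The module is installed in compiled form; this text tells all that it offers.
- The arm moves only by the tool carry_out, never from a script. Its argument "series" is a list of rows, each a list of 3 entries, a list of its own where there are three numbers: the shift along the tool's x, y, z in cm, then the turn, a rotation vector about the tool's x, y, z in rad, then the opening in per cent of the stroke, from 0 (shut) to 100 (fully open). In form: [[[dx, dy, dz], [wx, wy, wz], grip], ...]. A call has 1 to 12 rows; each row is the pose to reach, as a shift and turn from the pose measured when the call began, along the tool's axes at that moment; what a row does not reach only later rows make up. A row lasts 1/8 s, in which the tool goes at most 62.5 mm and 10.7 degrees, less where a joint would pass 70% of its speed; a pose out of reach is approached as far as the arm can. A call with a gripper value outside its range is refused whole. The fingers move at their own pace and stop on an object; the grip force is fixed at half the most. Time passes only in rows, so rows that repeat a pose let the fingers close. It gives the time, the measured TCP pose, the force and the opening at its end, in the units of the state.
- arm.sense(): the state, without advancing time (a new reading comes with each control period).
- arm.capture(name): name is "scene" or "side" or "wrist"; returns the picture (480x640x3 uint8, red, green, blue); there is no depth.
- arm.camera_info(name): a dict with "fx", "fy", "cx", "cy" (pixels), "extrinsics" (4x4, takes a point from world to camera coordinates); the wrist camera has in their place "tool_from_camera" (4x4, takes a point from camera to tool coordinates, whose origin is the TCP and whose axes are the tool frame's). Camera axes: x right, y down, z forward; pixel columns grow to the right and rows downward; lengths in m; the calibration is good to about 2 mm. The wrist camera is an equidistant fisheye: a pixel r from the principal point sees the ray r / f radians off the axis. A picture is of the moment at which its call begins: read the wrist's pose just before it. camera_info takes no time and is no camera call.
- arm.hand_in(): hands the job in, once; it reports no verdict.
Trained networks look in the newest picture that a camera, given by its name, has taken for a name from the list of things; names that differ only in an ending like _2 or _b are one class to them, and where a whole thing is asked for, a point or a joint stands for the part that bears it (a point fixed in the world has none). Each returns a list of dicts, best first, with "confidence" (0 to 1); they miss things now and then, are a little off and sometimes report something else, mostly with a low value. They report only what shows in the picture. A call takes as long as a camera call. They do not tell look-alikes from the thing itself.
- arm.spot_in(target, camera): "xyz" ([x, y, z] in m, in world coordinates, good to about 4 mm: the middle of the surface that is visible of it).
- arm.silhouettes(target, camera): "pixels" (480x640 bool, what is visible of it).
- arm.spot_point(target, camera): "xyz" ([x, y, z] in m, in world coordinates, good to about 4 mm: a listed point, or the origin of a listed thing).
The state is a dict: "time": time; "joint_positions": joint angles; "dq": joint speeds; "effort": joint torques, N m; "eef_pos": TCP position; "tcp_rot": TCP orientation; "ft_force": force on the tool from outside, world axes, zero at the start; "torque": the same for the moment, N m; "gripper_width": finger opening in m.
Only numpy, scipy, OpenCV 4.12 (cv2) and the standard library are available. Lean on these libraries where they do the work, as an engineer would, in place of code of your own. Each camera call takes 0.05 s, during which the arm holds its last target.

## Task

Be my third hand at the sanding fixture: keeping the wooden block flat on the fixture's bed all the time (do not lift it), slide it over until it lies flush along the wooden fence, and only then along the fence, its front end passing under the steel hold-down, to the rubber-faced sprung jaw. Press the block against the jaw until the jaw has gone back about 10 mm, half of its travel, never to the end of its travel, and finish while holding it there, still, so that I can tighten the side screw. Leave everything else lying where it is.

Things in the scene. Friction and masses are not known exactly. Their poses are not given: they have to be found in the camera images.
- fixture: Sanding fixture, fixed on the bench: plywood bed 380 x 160 x 12 mm. Origin on the bench top under the bed, which spans x = -190 to 190, y = -95 to 65 mm of this frame; bed top at z = 12. x points along the fence toward the sprung jaw, y toward the fence, z up. Scribed corners mark the loading bay at the -x end. The jaw's grey housing stands at x = 135 to 175 mm, 44 mm high above the bed.
- fence (a point): Middle of the fence's inner top edge, at x = -40, y = 35, z = 26 mm of the fixture. The fence is a wooden strip along the fixture's x from -190 to 110 mm, 20 mm thick and only 14 mm high above the bed, so fingers can straddle the block above it. Its inner face is the plane y = 35 mm.
- hold_down (a point): Middle of the free lower edge of the steel hold-down, at x = 70, y = 17, z = 53.5 mm of the fixture: a strap on the fence over x = 53 to 87 mm, underside 41.5 mm above the bed, top 58.5 mm above the bench, with an upturned lead-in lip from x = 41 mm (up to 65 mm above the bench). It overhangs the block's top edge by 18 mm, 3.5 mm above it.
- side_screw (a point): Pad face of the side screw (backed off; not for the robot), at x = 73, y = -27, z = 32 mm of the fixture. It leaves a mouth 62 mm wide between pad and fence. Steel post at x = 59 to 87, y = -62 to -38 mm, 38 mm high above the bed, on a base x = 48 to 98 mm, 8 mm high; black star knob outside, at y = -104 mm.
- jaw_pad: Rubber face of the sprung jaw, 50 mm wide, 2 to 34 mm above the bed. Origin: centre line of its front face, at bed level; at rest at x = 95, y = 10, z = 12 mm of the fixture's frame. Axes as the fixture's; it moves along the fixture's +x when pressed.
- jaw (a joint): How far the sprung jaw is pushed back, in m: 0 at rest, 0.020 at the end of its travel. The spring takes about 3 N to start and 0.9 N more per mm: 12 N at 10 mm. It springs back when let go. On the tail rod behind the housing two black rings come level with the housing's back at 7 and 13 mm.
- wood_block: The block to be held, plain brown wood, 50 x 110 x 38 mm, 0.11 to 0.23 kg. Origin: centre of its underside; long side is its y axis (either end may lead), z up. Starts flat on the bed in the loading bay, 5 mm or more off the fence, askew to it by up to 0.35 rad. Flush on the fence its centre is at y = 10 mm of the fixture; when its front end meets the resting jaw, at x = 40 mm.
- screwdriver: Bystander: screwdriver with a grey handle, 28 x 218 x 30 mm, on the bench beside the fixture's open side. Origin at the centre of its underside.
- masking_tape: Bystander: roll of masking tape, 96 mm across, 25 mm high, on the bench past the jaw end of the fixture. Origin at the centre of its underside.
- sanding_block: Bystander: black sanding block, 66 x 122 x 35 mm, on the bench to the left (do not take it for the wooden block). Origin at the centre of its underside.
- large_plug: Bystander: cream tapered cup-shaped plug, 61 mm across, 35 mm high, on the bench to the right. Origin at the centre of its underside.
Mind the look-alikes: they are no part of the job. Of the things that look like the wood_block, the smaller one is meant.

How it is judged:
On the way, in this order (a step that is already met when the one before it is completed fails the run):
1. the block lies flush along the fence, flat on the bed, still clear of the jaw (y of wood_block in the frame of fixture between 0.007 and 0.0135 m and angle between the y axis of wood_block and the x axis of fixture, either way round below 0.06 rad and z of wood_block in the frame of fixture between 0.009 and 0.015 m and angle between wood_block's own z axis and vertical below 0.04 rad and x of wood_block in the frame of fixture below 0.037 m and value of joint jaw below 0.002 m), for 0.1 s.
2. the block's front end has passed under the hold-down and has begun to push the jaw back (z of wood_block in the frame of fixture between 0.009 and 0.015 m and angle between wood_block's own z axis and vertical below 0.04 rad and x of wood_block in the frame of fixture above 0.039 m and value of joint jaw above 0.003 m and contact force between wood_block and jaw_pad above 3 N), for 0.1 s.
At the end, for the whole second after the job is handed in: The robot still presses the block (more than 4 N on it) and nothing of the robot touches the jaw; the block pushes the jaw back by 7 to 13.5 mm with 8 to 17 N, standing still (under 4 mm/s), and lies flat on the bed (within 3 mm and 0.04 rad), flush with the fence (within 3 mm and 0.06 rad) (y of wood_block in the frame of fixture between 0.007 and 0.0135 m and angle between the y axis of wood_block and the x axis of fixture, either way round below 0.06 rad and z of wood_block in the frame of fixture between 0.009 and 0.015 m and angle between wood_block's own z axis and vertical below 0.04 rad and value of joint jaw between 0.007 and 0.0135 m and velocity of joint jaw between -0.004 and 0.004 m/s and contact force between wood_block and jaw_pad between 8 and 17 N and contact force between each of the arm, the fingers and jaw_pad below 0.5 N and contact force between any of the fingers, the arm and wood_block above 4 N); the arm keeps its last pose, push and grip.
It fails at once if the block is lifted off the bed by more than 8 mm or tipped by more than 0.2 rad (z of wood_block in the frame of fixture above 0.02 m or angle between wood_block's own z axis and vertical above 0.2 rad).
It fails at once if the jaw is rammed to the end of its travel (value of joint jaw above 0.0185 m).
It fails at once if a bystander is moved by more than 30 mm (distance of any of screwdriver, masking_tape, sanding_block, large_plug from where it was at the start of the episode above 0.03 m).
It also fails if it takes over 48 s, if anything falls off the work surface, if the arm or the gripper's body presses on something with over 40 N, if the wrist force passes 120 N, or if a joint passes its speed limit or range.

## Working session

There is one attempt and no reset: what is moved stays moved. The work goes in short steps, Python scripts to look and compute and a tool call to move; the robot and the scene stay as the last step left them, time stands still between calls to the robot, and variables do not carry over. Pictures are saved under pics/ and viewed, and the job is handed in when it is done.

Besides the shell and the picture viewer there is one more tool, called after "Call:" as a command line: name --argument value ..., lists and objects as JSON in quotes. carry_out: Moves the arm, as the interface text tells. Its arguments: {"type":"object","properties":{"series":{"type":"array","items":{"type":"array"}}},"required":["series"]}

```bash
mkdir -p pics; python3 - <<'E'
from rig import arm
import cv2
s=arm.sense()
print({k:(v if not hasattr(v,'round') else v) for k,v in s.items()})
for c in ["scene","side","wrist"]:
    im=arm.capture(c); cv2.imwrite(f"pics/{c}0.png",im[:,:,::-1])
    i=arm.camera_info(c); print(c,i)
    for t in ["wood_block","fence","hold_down","side_screw","jaw_pad","fixture","sanding_block","screwdriver","masking_tape","large_plug"]:
        if c=="wrist" : continue
        try: print(c,t,[(r["xyz"],round(r["confidence"],2)) for r in arm.spot_point(t,c)][:3])
        except Exception as e: print(t,e)
print(arm.sense()["time"])
E
```

```text
{'time': 0.0, 'joint_positions': array([ 1.28126534,  0.70711023, -0.02757512,  1.48499549,  0.02200692,
        0.95093547, -0.07546788]), 'dq': array([ 0.00113222,  0.00028261, -0.00023798,  0.00172781,  0.0019939 ,
        0.00036851, -0.00123769]), 'effort': array([-2.48985334e-04, -8.83231902e+01,  1.23438511e+00, -2.36166769e+01,
        1.68642460e-02,  6.51322291e-03, -1.89324362e-05]), 'eef_pos': array([ 0.14095752, -0.55717092,  0.23082453]), 'tcp_rot': array([[ 2.45305799e-01, -9.69445688e-01, -3.49854240e-04],
       [-9.69445077e-01, -2.45306038e-01,  1.09133541e-03],
       [-1.14381176e-03,  7.14535680e-05, -9.99999343e-01]]), 'ft_force': array([-0.44376398, -1.03046021,  0.24637198]), 'torque': array([ 0.02784082, -0.04851838,  0.04471584]), 'gripper_width': 0.08557606962651097}
scene {'fx': 514.5508042964822, 'fy': 514.5508042964822, 'cx': 322.4019736031825, 'cy': 239.12026130221238, 'extrinsics': array([[-3.88177411e-01,  9.21583189e-01, -1.65016681e-03,
         1.16240823e-01],
       [ 8.11476673e-01,  3.40949927e-01, -4.74614324e-01,
        -3.99671238e-01],
  
[... 1506 characters left out ...]
5], 0.19)]
side sanding_block [([0.5961, -0.1852, 0.0057], 0.28)]
side screwdriver [([0.4389, 0.1085, -0.0013], 0.57)]
side masking_tape [([0.5933, -0.1871, 0.0014], 0.92)]
side large_plug [([0.3918, -0.329, -0.003], 0.69)]
wrist {'fx': 371.64829954431775, 'fy': 371.64829954431775, 'cx': 323.38828393618724, 'cy': 237.9853875006336, 'tool_from_camera': array([[ 9.99999969e-01,  1.34875474e-04, -2.07926778e-04,
        -1.45337135e-03],
       [-6.52280074e-05,  9.52602907e-01,  3.04216531e-01,
        -7.64703165e-02],
       [ 2.39103002e-04, -3.04216508e-01,  9.52602886e-01,
        -1.42079451e-01],
       [ 0.00000000e+00,  0.00000000e+00,  0.00000000e+00,
         1.00000000e+00]])}
1.15
```

View pics/scene0.png

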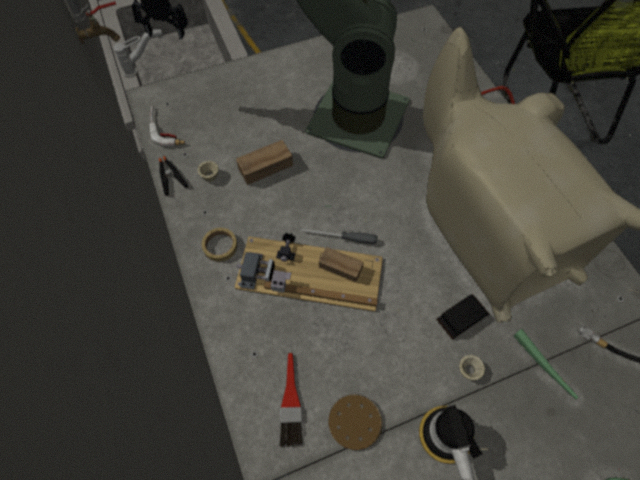

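View pics/side0.png

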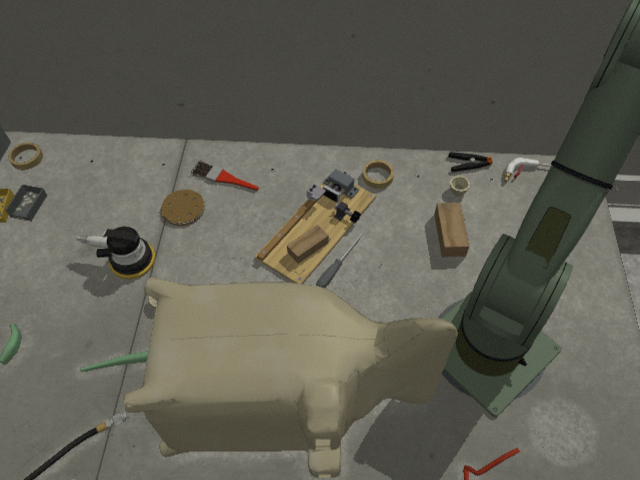

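```bash
cat > h.py <<'E'
import numpy as np, cv2
def proj(info,P):
    P=np.atleast_2d(P); E=info["extrinsics"]; c=P@E[:3,:3].T+E[:3,3]
    return np.c_[info["fx"]*c[:,0]/c[:,2]+info["cx"],info["fy"]*c[:,1]/c[:,2]+info["cy"]]
def unproj(info,uv,z):
    E=info["extrinsics"];R=E[:3,:3];o=-R.T@E[:3,3]
    d=R.T@np.array([(uv[0]-info["cx"])/info["fx"],(uv[1]-info["cy"])/info["fy"],1]); return o+d*(z-o[2])/d[2]
def fit(F,W):
    F=np.array(F)[:,:2];W=np.array(W)[:,:2];f=F-F.mean(0);w=W-W.mean(0)
    a=np.arctan2((f[:,0]*w[:,1]-f[:,1]*w[:,0]).sum(),(f*w).sum()); R=np.array([[np.cos(a),-np.sin(a)],[np.sin(a),np.cos(a)]])
    t=W.mean(0)-R@F.mean(0); return a,t,(F@R.T+t-W)
E
python3 - <<'E'
from rig import arm; from h import *
F=[(-.04,.035),(.07,.017),(.073,-.027),(.095,.01),(0,0)]
S=[(.6154,.1294),(.6169,.0217),(.5765,.0041),(.6162,-.0057),(.5862,.08)]
D=[(.6112,.1266),(.6217,.0211),(.5794,.0043),(.6188,-.0091),(.5865,.0826)]
a,t,r=fit(F+F,S+D); print(a,t,(r*1000).round(1))
i=arm.camera_info("scene"); j=arm.camera_info("side")
for uv in [(500,312),(545,270),(430,190),(458,35)]: print(uv,unproj(i,uv,0),unproj(i,uv,0.2))
for uv in [(330,475),(160,450),(455,330),(150,285)]: print(uv,unproj(j,uv,0),unproj(j,uv,.2))
R=np.array([[np.cos(a),-np.sin(a)],[np.sin(a),np.cos(a)]])
for c,inf in(("scene",i),("side",j)):
    im=arm.capture(c)[:,:,::-1].copy()
    x0,y0=(220,220) if c=="scene" else (240,150)
    cr=cv2.resize(im[y0:y0+130,x0:x0+175],None,fx=4.5,fy=4.5,interpolation=cv2.INTER_CUBIC)
    cr0=cr.copy()
    for z,pts in((.012,[(-.19,-.095),(.19,-.095),(.19,.065),(-.19,.065)]),(.026,[(-.19,.035),(.11,.035),(.11,.055),(-.19,.055)])):
        P=[np.r_[R@np.array(p)+t,z] for p in pts]; q=((proj(inf,P)-[x0,y0]+.5)*4.5).astype(int)
        cv2.polylines(cr,[q],True,(0,0,255),1)
    cv2.imwrite(f"pics/{c}1.png",cr); cv2.imwrite(f"pics/{c}1raw.png",cr0)
    
E
```

```text
-1.3425868140408737 [0.58710263 0.08248966] [[-3.3 -0. ]
 [ 2.6 -3.5]
 [ 0.8  1.2]
 [ 2.1 -2.1]
 [ 0.9  2.5]
 [ 0.9  2.8]
 [-2.2 -2.9]
 [-2.1  1. ]
 [-0.5  1.3]
 [ 0.6 -0.1]]
(500, 312) [4.83157383e-01 5.81797104e-01 2.22044605e-16] [0.57933577 0.54365229 0.2       ]
(545, 270) [0.31643909 0.66621738 0.        ] [0.43873279 0.61484869 0.2       ]
(430, 190) [0.18687728 0.29944191 0.        ] [0.32946598 0.30552616 0.2       ]
(458, 35) [-0.49071788  0.19450526  0.        ] [-0.2419884   0.21702714  0.2       ]
(330, 475) [0.03465615 0.51164679 0.        ] [-0.00109437  0.54361797  0.2       ]
(160, 450) [0.33688553 0.76635609 0.        ] [0.25863004 0.76250543 0.2       ]
(455, 330) [0.08811672 0.02977837 0.        ] [0.0448476  0.12951862 0.2       ]
(150, 285) [0.72934997 0.54610619 0.        ] [0.59589902 0.57323107 0.2       ]
```

View pics/scene1.png

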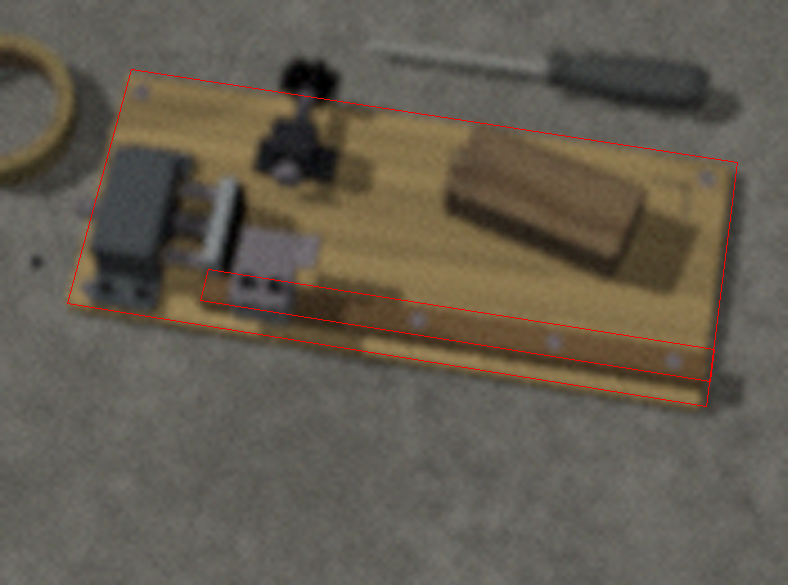

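View pics/side1.png

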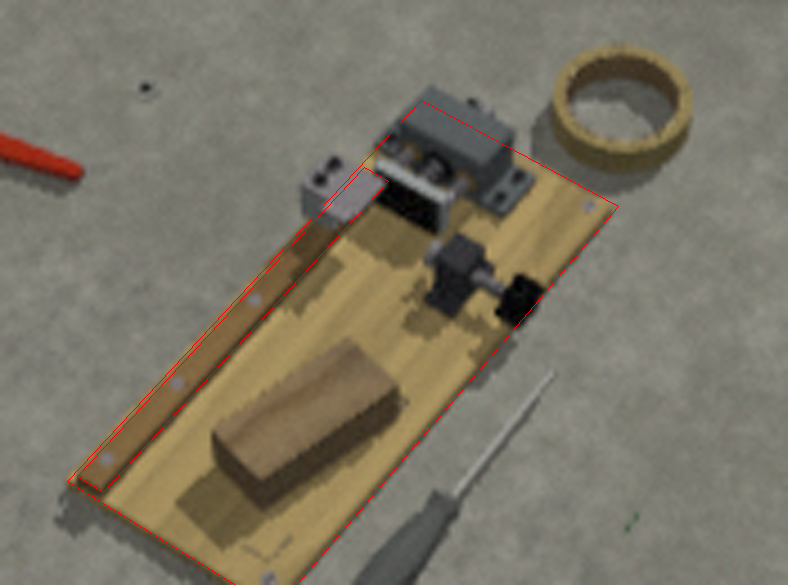

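```bash
python3 - <<'E'
from rig import arm; from h import *
from scipy.optimize import minimize
ms={}
for c in("scene","side"):
    arm.capture(c); L=arm.silhouettes("wood_block",c)
    info=arm.camera_info(c)
    for r in L:
        ys,xs=np.nonzero(r["pixels"]); print(c,r["confidence"],xs.mean(),ys.mean(),xs.size)
    best=min(L,key=lambda r:abs(np.nonzero(r["pixels"])[1].mean()-(340 if c=="scene" else 308)))
    ms[c]=(info,best["pixels"])
S=8
def cost(p,cs=("scene","side")):
    x,y,a=p; C,Sn=np.cos(a),np.sin(a); t=0
    P=[(x+C*l-Sn*w,y+Sn*l+C*w,z) for l in(-.055,.055) for w in(-.025,.025) for z in(.012,.050)]
    for c in cs:
        info,m=ms[c]; ys,xs=np.nonzero(m); x0,x1,y0,y1=xs.min()-15,xs.max()+15,ys.min()-15,ys.max()+15
        M=cv2.resize(m[y0:y1,x0:x1].astype(np.uint8),None,fx=S,fy=S,interpolation=cv2.INTER_NEAREST)
        q=(proj(info,P)-[x0,y0]+.5)*S
        h=cv2.convexHull(q.astype(np.float32)).astype(int); I=np.zeros_like(M); cv2.fillConvexPoly(I,h,1)
        t+=1-(I&M).sum()/(I|M).sum()
    return t
a0=-1.34
for cs in (("scene","side"),("scene",),("side",)):
    b=min((minimize(cost,[.528,.149,a0+d],args=(cs,),method="Nelder-Mead",options=dict(initial_simplex=[[.528,.149,a0+d],[.534,.149,a0+d],[.528,.155,a0+d],[.528,.149,a0+d+.1]])) for d in(-.35,-.15,0.15,.35)),key=lambda r:r.fun)
    print(cs,b.x,b.fun,"rel yaw",b.x[2]+1.3426)
E
```

```text
scene 0.78 264.515047879617 162.16347469220247 1462
side 0.86 307.688942891859 243.50060753341432 823
side 0.76 451.37542430414123 230.22946367956553 1473
side 0.71 331.1489361702128 271.3590425531915 376
('scene', 'side') [ 0.532063    0.15146657 -1.56630994] 1.1027629582914316 rel yaw -0.22370994268332378
('scene',) [ 0.528  0.149 -1.69 ] 1.0 rel yaw -0.34739999999999993
('side',) [ 0.532063    0.15146657 -1.56630994] 0.10276295829143156 rel yaw -0.22370994268332378
```

```bash
cat >> h.py <<'E'
def tool(s,P):
    return (s["tcp_rot"].T@(np.array(P)-s["eef_pos"])*100).round(2)
E
python3 - <<'E'
from rig import arm; from h import *
s=arm.sense(); print(s["time"])
for P in [(.25,-.45,.25),(.36,-.34,.25),(.45,-.2,.25),(.5,-.05,.25),(.53,.06,.25),(.54,.13,.25)]: print(P,tool(s,P))
E
```

```text
1.45
(0.25, -0.45, 0.25) [ -7.74 -13.2   -1.87]
(0.36, -0.34, 0.25) [-15.71 -26.56  -1.87]
(0.45, -0.2, 0.25) [-27.07 -38.72  -1.87]
(0.5, -0.05, 0.25) [-40.39 -47.24  -1.87]
(0.53, 0.06, 0.25) [-50.32 -52.85  -1.86]
(0.54, 0.13, 0.25) [-56.86 -55.53  -1.86]
```

Call:
carry_out --series '[[[-3.9,-6.6,-1],[0,0,-0.12],100],[[-7.7,-13.2,-1.9],[0,0,-0.28],100],[[-11.7,-20,-1.9],[0,0,-0.4],100],[[-15.7,-26.6,-1.9],[0,0,-0.55],100],[[-21,-32.5,-1.9],[0,0,-0.7],100],[[-27,-38.7,-1.9],[0,0,-0.85],100],[[-33.5,-43,-1.9],[0,0,-1.0],100],[[-40.4,-47.2,-1.9],[0,0,-1.15],100],[[-46,-50.5,-1.9],[0,0,-1.25],100],[[-51,-53,-1.9],[0,0,-1.33],100],[[-56.9,-55.5,-1.9],[0,0,-1.33],100],[[-56.9,-55.5,-1.9],[0,0,-1.33],100]]'

```text
time: 2.95
eef_pos: [0.523, 0.0702, 0.2504]
tcp_rot: [[1.0, 0.007, 0.0], [0.007, -1.0, -0.0], [0.0, 0.0, -1.0]]
ft_force: [1.7, -1.6, 0.0]
gripper_width: 0.0855
```

Call:
carry_out --series '[[[1.7,-4,0],[0,0,0],100],[[2,-6,0],[0,0,0],100],[[2,-6,0],[0,0,0],100]]'

```text
time: 3.32
eef_pos: [0.5423, 0.131, 0.2502]
tcp_rot: [[1.0, 0.008, -0.0], [0.008, -1.0, -0.0], [-0.0, 0.0, -1.0]]
ft_force: [0.5, -0.5, -1.2]
gripper_width: 0.0852
```

```bash
python3 - <<'E'
from rig import arm; from h import *
s=arm.sense(); print(s["time"],s["eef_pos"],s["tcp_rot"],s["dq"].round(3))
im=arm.capture("wrist"); cv2.imwrite("pics/w1.png",im[:,:,::-1])
L=arm.silhouettes("wood_block","wrist")
for k,r in enumerate(L):
    ys,xs=np.nonzero(r["pixels"]); print(r["confidence"],xs.mean(),ys.mean(),xs.size)
    np.save(f"m{k}.npy",r["pixels"])
np.savez("w1.npz",p=s["eef_pos"],R=s["tcp_rot"])
E
```

```text
3.325 [0.54230142 0.13097637 0.25020984] [[ 9.99967270e-01  8.09015117e-03 -9.02008249e-05]
 [ 8.09014230e-03 -9.99967269e-01 -9.83330495e-05]
 [-9.09934018e-05  9.76000936e-05 -9.99999991e-01]] [ 0.044 -0.016  0.02   0.024  0.005 -0.003  0.017]
0.63 153.1294964028777 434.69496402877695 695
```

View pics/w1.png

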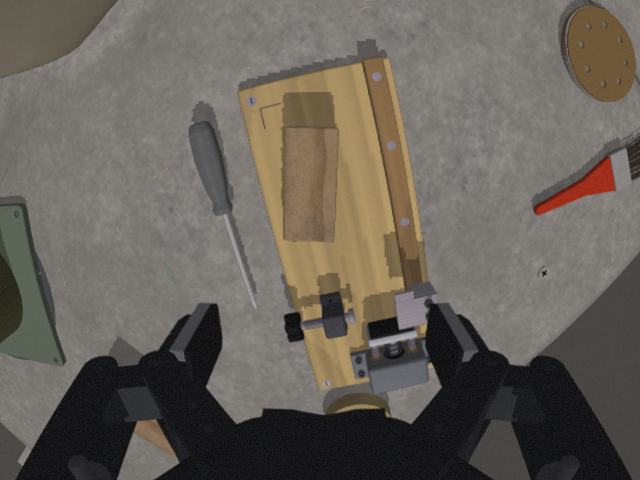

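```bash
cat >> h.py <<'E'
def wun(info,p,R,uv,z):
    T=info["tool_from_camera"]; d=np.array([uv[0]-info["cx"],uv[1]-info["cy"]]); r=np.hypot(*d); th=r/info["fx"]
    v=np.r_[np.sin(th)*d/max(r,1e-9),np.cos(th)]; v=R@(T[:3,:3]@v); o=p+R@T[:3,3]
    return o+v*(z-o[2])/v[2]
def wproj(info,p,R,P):
    T=info["tool_from_camera"]; c=T[:3,:3].T@(R.T@(np.array(P)-p)-T[:3,3]); rho=np.hypot(c[0],c[1]); th=np.arctan2(rho,c[2])
    return np.array([info["cx"],info["cy"]])+info["fx"]*th*c[:2]/rho
AF=-1.3426; TF=np.array([.5871,.0825])
def f2w(x,y,z,a=AF,t=TF): return np.array([t[0]+np.cos(a)*x-np.sin(a)*y,t[1]+np.sin(a)*x+np.cos(a)*y,z])
E
python3 - <<'E'
from rig import arm; from h import *
i=arm.camera_info("wrist"); d=np.load("w1.npz"); p,R=d["p"],d["R"]
im=cv2.imread("pics/w1.png"); x0,y0,S=220,40,2.2
cr=cv2.resize(im[y0:y0+270,x0:x0+230],None,fx=S,fy=S,interpolation=cv2.INTER_CUBIC)
cv2.imwrite("pics/w1c.png",cr)
def line(a,b,col):
    q=np.array([(wproj(i,p,R,a+(b-a)*k/20)-[x0,y0]+.5)*S for k in range(21)]).astype(int); cv2.polylines(cr,[q],False,col,1)
def poly(pts,z,col):
    for k in range(len(pts)): line(f2w(*pts[k],z),f2w(*pts[(k+1)%len(pts)],z),col)
poly([(-.19,-.095),(.19,-.095),(.19,.065),(-.19,.065)],.012,(0,0,255))
poly([(-.19,.035),(.11,.035),(.11,.055),(-.19,.055)],.026,(0,0,255))
for x,y,a in[(.532,.1515,-1.566)]:
    c,s=np.cos(a),np.sin(a); P=[np.array([x+c*l-s*w,y+s*l+c*w,.05]) for l,w in((-.055,-.025),(.055,-.025),(.055,.025),(-.055,.025))]
    for k in range(4): line(P[k],P[(k+1)%4],(255,0,0))
cv2.imwrite("pics/w1o.png",cr)
E
```

```text
(no output)
```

View pics/w1o.png

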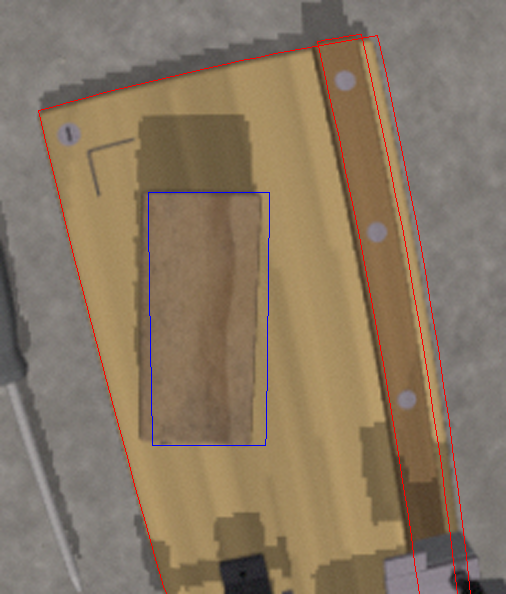

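View pics/w1c.png

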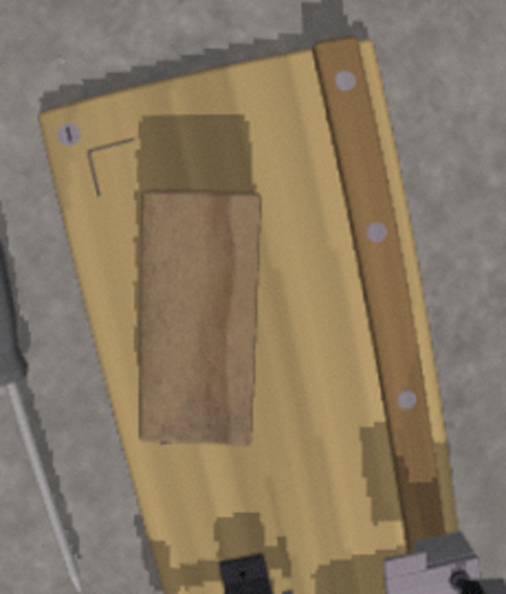

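```bash
python3 - <<'E'
import cv2
a=cv2.imread("pics/w1.png")
cv2.imwrite("pics/z1.png",cv2.resize(a[170:300,340:440],None,fx=6,fy=4.6,interpolation=cv2.INTER_NEAREST))
cv2.imwrite("pics/z2.png",cv2.resize(a[110:260,265:365],None,fx=6,fy=4,interpolation=cv2.INTER_NEAREST))
cv2.imwrite("pics/z3.png",cv2.resize(a[40:170,340:440],None,fx=6,fy=4.6,interpolation=cv2.INTER_NEAREST))
E
```

```text
(no output)
```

View pics/z1.png

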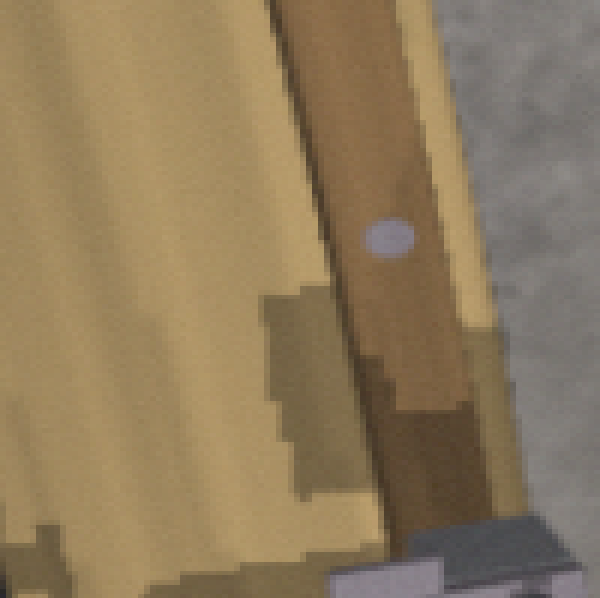

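View pics/z2.png

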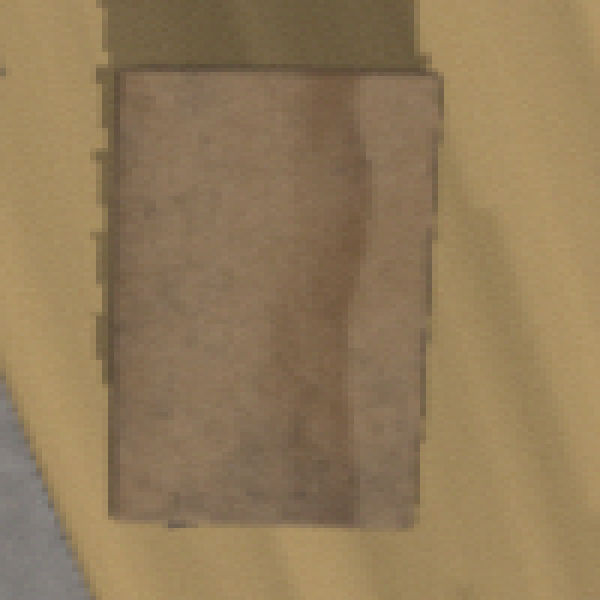

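View pics/z3.png

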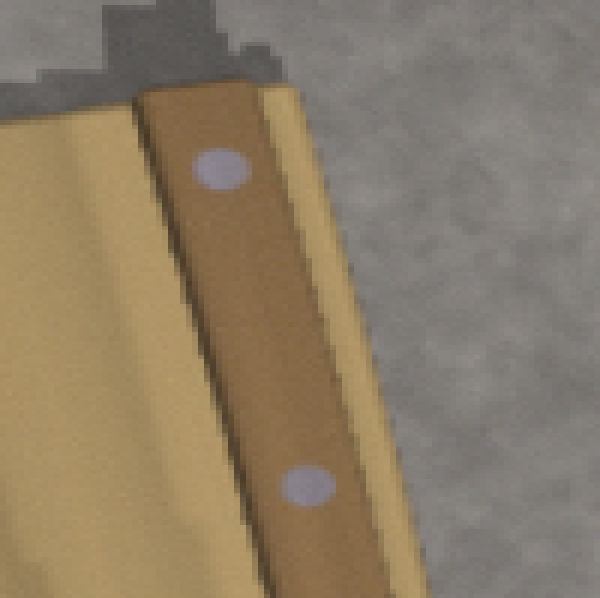

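```bash
python3 - <<'E'
from rig import arm; from h import *
i=arm.camera_info("wrist"); d=np.load("w1.npz"); p,R=d["p"],d["R"]
def w2f(P): c,s=np.cos(AF),np.sin(AF); v=P[:2]-TF; return np.array([c*v[0]+s*v[1],-s*v[0]+c*v[1]])
def show(n,L,z):
    W=[wun(i,p,R,u,z) for u in L]; print(n,[(w[:2]*1000).round(1).tolist() for w in W],[(w2f(w)*1000).round(1).tolist() for w in W]); return np.array(W)
show("fence",[(363.8,60.7),(385,168.3),(405.8,287.4)],.026)
show("bedR",[(389.7,59.6),(411.7,169.3),(427.5,280.9)],.012)
show("bedL",[(239.5,91.5),(290,290)],.012)
B=show("block",[(284.7,127.5),(338.3,128),(334.2,241.8),(283.3,240)],.05)
print(B.mean(0)); 
for a,b in((0,3),(1,2)): v=B[b]-B[a]; print(np.arctan2(v[1],v[0]),np.hypot(*v[:2]))
for a,b in((0,1),(3,2)): v=B[b]-B[a]; print(np.arctan2(v[1],v[0]),np.hypot(*v[:2]))
E
```

```text
fence [[578.3, 273.1], [601.5, 166.4], [632.3, 36.5]] [[-187.7, 34.6], [-78.5, 33.0], [55.0, 33.7]]
bedR [[606.2, 278.1], [632.4, 164.7], [661.1, 37.8]] [[-186.3, 62.8], [-69.8, 62.7], [60.3, 61.9]]
bedL [[454.2, 244.3], [503.4, 26.4]] [[-187.7, -92.9], [35.7, -94.2]]
block [[504.6, 206.1], [553.4, 205.7], [551.2, 97.0], [501.8, 98.4]] [[-139.0, -52.4], [-127.6, -4.9], [-22.2, -31.7], [-34.8, -79.5]]
[0.52776601 0.15176423 0.05      ]
-1.5973247649662279 0.10772679451218899
-1.590724786436855 0.10874811448406542
-0.007613471238777831 0.04878303386197462
-0.02847373874665845 0.04949213107730984
```

Call:
carry_out --series '[[[-1.3,-5.4,4],[0,0,0.03],100],[[-1.3,-5.4,9],[0,0,0.03],100],[[-1.3,-5.4,13],[0,0,0.03],100],[[-1.3,-5.4,16],[0,0,0.03],100],[[-1.3,-5.4,16],[0,0,0.03],100]]'

```text
time: 4.05
eef_pos: [0.5286, 0.1811, 0.0893]
tcp_rot: [[1.0, -0.026, -0.002], [-0.026, -1.0, -0.002], [-0.002, 0.002, -1.0]]
ft_force: [0.4, 0.4, 1.6]
gripper_width: 0.0854
```

```bash
python3 - <<'E'
from rig import arm; from h import *
s=arm.sense(); print(s["time"],s["eef_pos"],s["tcp_rot"][:,0],s["ft_force"],s["joint_positions"])
im=arm.capture("wrist"); cv2.imwrite("pics/w2.png",im[:,:,::-1])
E
```

```text
4.05 [0.52861549 0.18112893 0.08931644] [ 0.99966015 -0.02597079 -0.0022596 ] [0.36241051 0.35759919 1.56479732] [-0.26767107  0.8897853  -0.23376761  1.68580384  0.32313037  0.60734451
 -0.71136805]
```

View pics/w2.png

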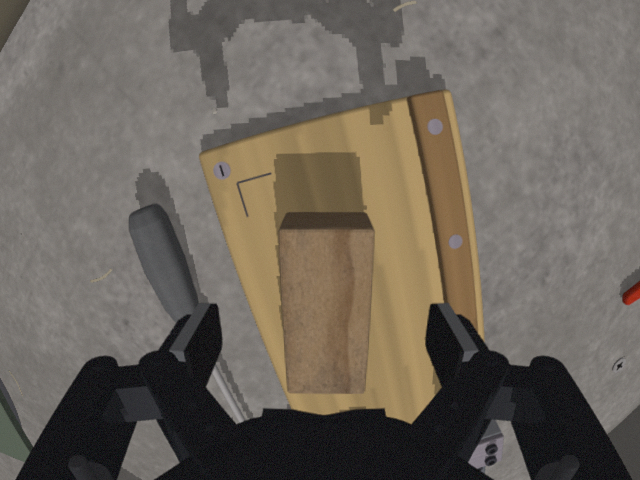

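```bash
python3 - <<'E'
from rig import arm; from h import *
i=arm.camera_info("wrist"); s=arm.sense(); p,R=s["eef_pos"],s["tcp_rot"]
B=np.array([wun(i,p,R,u,.05) for u in[(280,228.5),(374.5,230.5),(366.5,392),(288,391.5)]]); print(s["time"],B,B.mean(0))
print(((B-p)@R*1000).round(1))
for a,b in((0,3),(1,2)): v=B[b]-B[a]; print(np.arctan2(v[1],v[0]),np.hypot(*v[:2]))
E
```

```text
4.1 [[0.50593419 0.20784819 0.05      ]
 [0.55459925 0.20554708 0.05      ]
 [0.55309659 0.09779047 0.05      ]
 [0.50284449 0.09966437 0.05      ]] [0.52911863 0.15271253 0.05      ]
[[-24.  -25.6  40.7]
 [ 24.7 -24.6  40.7]
 [ 26.   83.2  40.9]
 [-24.3  82.6  40.9]]
-1.5993483212179653 0.10822793123359199
-1.5847404129129363 0.10776709188339494
```

Call:
carry_out --series '[[[0.1,-0.4,2],[0,0,0],100],[[0.1,-0.4,4],[0,0,0],100],[[0.1,-0.4,5.5],[0,0,0],100],[[0.1,-0.4,6.2],[0,0,0],100],[[0.1,-0.4,6.2],[0,0,0],100]]'

```text
time: 4.72
eef_pos: [0.5304, 0.1855, 0.0287]
tcp_rot: [[1.0, -0.026, -0.0], [-0.026, -1.0, -0.002], [-0.0, 0.002, -1.0]]
ft_force: [0.1, 1.2, -0.3]
gripper_width: 0.0855
```

```bash
python3 - <<'E'
from rig import arm; from h import *
s=arm.sense(); print(s["time"],s["eef_pos"],s["tcp_rot"],s["ft_force"],s["gripper_width"])
im=arm.capture("wrist"); cv2.imwrite("pics/w3.png",im[:,:,::-1])
im=arm.capture("side"); cv2.imwrite("pics/s3.png",cv2.resize(im[120:300,220:420,::-1],None,fx=3.5,fy=3.3,interpolation=cv2.INTER_CUBIC))
E
```

```text
4.725 [0.53037964 0.18553971 0.02871355] [[ 9.99667057e-01 -2.57990253e-02 -4.29607378e-04]
 [-2.57996555e-02 -9.99665959e-01 -1.53224652e-03]
 [-3.89933405e-04  1.54282009e-03 -9.99998734e-01]] [ 0.14301404  1.21945908 -0.26731491] 0.08551608015006111
```

View pics/w3.png

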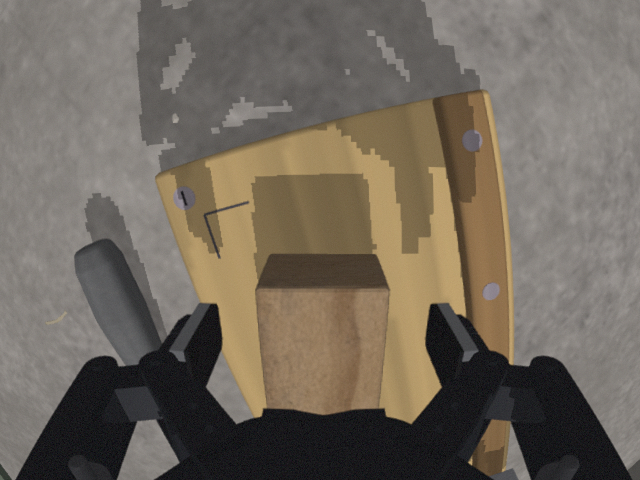

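View pics/s3.png

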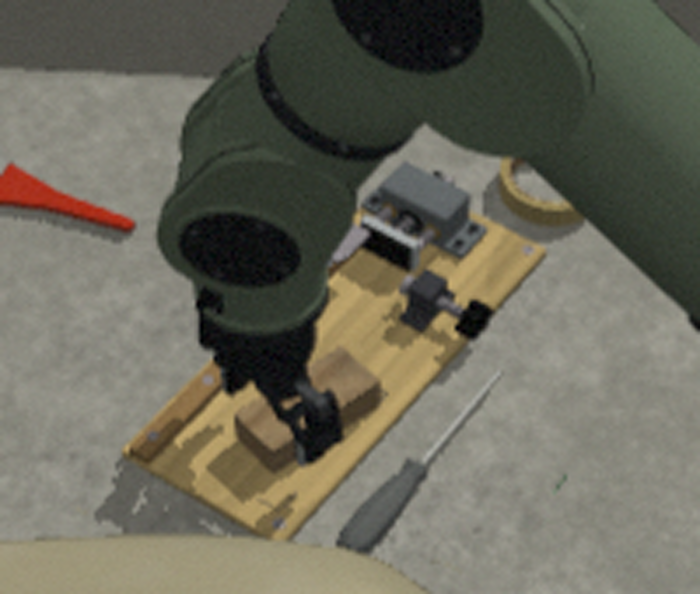

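Call:
carry_out --series '[[[0,0,0.1],[0,0,0],60],[[0,0,0.1],[0,0,0],50],[[0,0,0.1],[0,0,0],40],[[0,0,0.1],[0,0,0],40],[[0,0,0.1],[0,0,0],40],[[0,0,0.1],[0,0,0],40]]'

```text
time: 5.58
eef_pos: [0.5308, 0.1857, 0.0288]
tcp_rot: [[1.0, -0.026, 0.001], [-0.026, -1.0, -0.001], [0.001, 0.001, -1.0]]
ft_force: [-2.5, 0.1, 9.0]
gripper_width: 0.0493
```

```bash
python3 - <<'E'
from rig import arm; from h import *
s=arm.sense(); print(s["time"],s["eef_pos"],s["tcp_rot"],s["ft_force"],s["torque"],s["gripper_width"])
im=arm.capture("wrist"); cv2.imwrite("pics/w4.png",im[:,:,::-1])
E
```

```text
5.575 [0.53080612 0.18566987 0.02880882] [[ 9.99663775e-01 -2.59122292e-02  9.45338132e-04]
 [-2.59111968e-02 -9.99663656e-01 -1.08845249e-03]
 [ 9.73224404e-04  1.06359168e-03 -9.99998961e-01]] [-2.50320316  0.12453919  9.01359327] [-0.12805488  0.47298734 -0.08864447] 0.04931646841289268
```

View pics/w4.png

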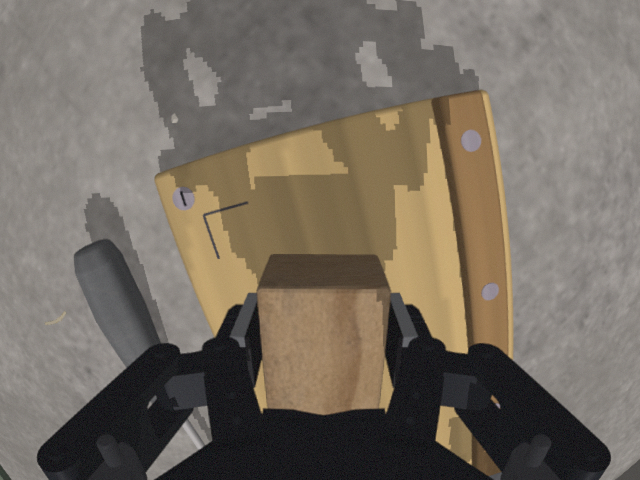

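Call:
carry_out --series '[[[0.6,-0.15,0.05],[0,0,-0.06],40],[[1.2,-0.3,0.05],[0,0,-0.12],40],[[1.8,-0.46,0.05],[0,0,-0.18],40],[[2.2,-0.56,0.05],[0,0,-0.24],40],[[2.5,-0.64,0.05],[0,0,-0.25],40],[[2.5,-0.64,0.05],[0,0,-0.25],40]]'

```text
time: 6.38
eef_pos: [0.556, 0.1912, 0.0288]
tcp_rot: [[0.975, 0.222, 0.001], [0.222, -0.975, -0.001], [0.001, 0.002, -1.0]]
ft_force: [-2.6, -2.1, 9.5]
gripper_width: 0.0493
```

```bash
cat >> h.py <<'E'
def w2f(P): c,s=np.cos(AF),np.sin(AF); v=np.array(P[:2])-TF; return np.array([c*v[0]+s*v[1],-s*v[0]+c*v[1]])
def st():
    from rig import arm
    s=arm.sense(); R=s["tcp_rot"]; f=s["ft_force"]; c,n=np.cos(AF),np.sin(AF)
    print("t",s["time"],"fix xy mm",(w2f(s["eef_pos"])*1000).round(2),"z",round(s["eef_pos"][2]*1000,2),"rel yaw tool y",round(np.arctan2(R[1,1],R[0,1])-AF,4),"tilt",(R[:2,2]).round(4),
     "F fix",[round(c*f[0]+n*f[1],2),round(-n*f[0]+c*f[1],2),round(f[2],2)],"tq",s["torque"].round(2),"w",round(s["gripper_width"],4),"dq",abs(s["dq"]).max().round(4)); return s
E
python3 - <<'E'
from rig import arm; from h import *
s=st()
im=arm.capture("wrist"); cv2.imwrite("pics/w5.png",im[:,:,::-1]); st()
i=arm.camera_info("wrist");p,R=s["eef_pos"],s["tcp_rot"]
np.savez("w5.npz",p=p,R=R)
E
```

```text
t 6.375 fix xy mm [-112.97   -5.72] z 28.82 rel yaw tool y -0.0041 tilt [ 0.0009 -0.0014] F fix [np.float64(1.44), np.float64(-2.99), np.float64(9.48)] tq [-0.4   0.61  0.06] w 0.0493 dq 0.0065
t 6.425 fix xy mm [-112.95   -5.72] z 28.82 rel yaw tool y -0.0042 tilt [ 0.001  -0.0014] F fix [np.float64(0.14), np.float64(-2.48), np.float64(9.99)] tq [-0.37  0.61  0.13] w 0.0495 dq 0.0026
```

View pics/w5.png

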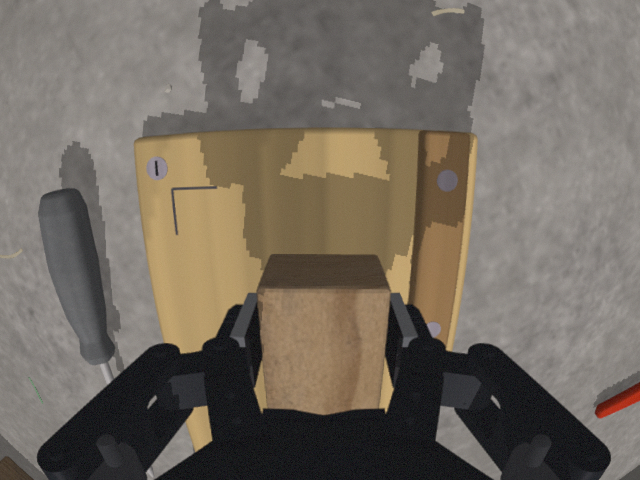

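```bash
python3 - <<'E'
from rig import arm; from h import *
im=cv2.imread("pics/w5.png")
cv2.imwrite("pics/z4.png",cv2.resize(im[110:350,380:500],None,fx=5,fy=2.5,interpolation=cv2.INTER_NEAREST))
i=arm.camera_info("wrist"); d=np.load("w5.npz"); p,R=d["p"],d["R"]
A=wun(i,p,R,(135.5,141),.012);B=wun(i,p,R,(476.5,136),.012); v=B-A; print(np.hypot(*v[:2]),np.arctan2(v[1],v[0])-np.pi/2-AF, w2f(A),w2f(B))
for u in[(173,188.5),(216,187)]: print(w2f(wun(i,p,R,u,.012)))
E
```

```text
0.1549627933287891 0.0015781060031618832 [-0.18876968 -0.09337878] [-0.18901423  0.06158382]
[-0.16550913 -0.07560495]
[-0.16546196 -0.05457578]
```

View pics/z4.png

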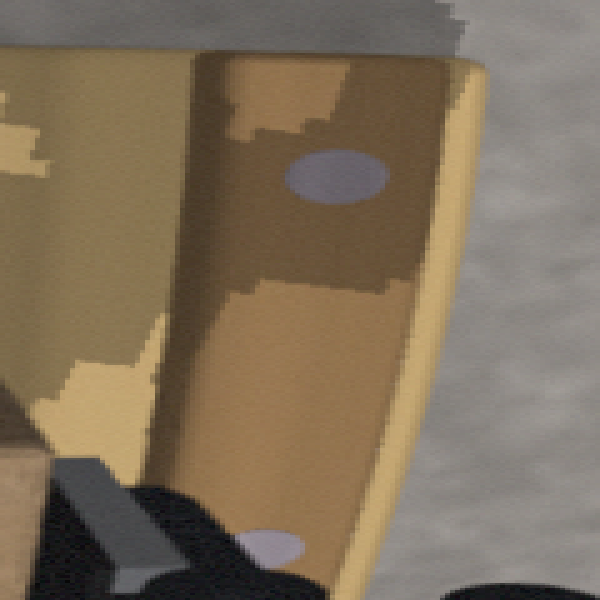

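Call:
carry_out --series '[[[0.4,0,0.03],[0,0,0],40],[[0.8,0,0.03],[0,0,0],40],[[1.15,0,0.03],[0,0,0],40],[[1.15,0,0.03],[0,0,0],40]]'

```text
time: 6.92
eef_pos: [0.5674, 0.1938, 0.0288]
tcp_rot: [[0.975, 0.222, 0.001], [0.222, -0.975, -0.001], [0.001, 0.002, -1.0]]
ft_force: [-1.1, -0.9, 5.8]
gripper_width: 0.0496
```

```bash
python3 - <<'E'
from h import *
st()
E
```

```text
t 6.925 fix xy mm [-112.85    5.98] z 28.81 rel yaw tool y -0.0044 tilt [ 0.0012 -0.0014] F fix [np.float64(0.59), np.float64(-1.3), np.float64(5.84)] tq [-0.22  0.35 -0.03] w 0.0496 dq 0.0058
```

Now creep toward contact.

Call:
carry_out --series '[[[0.1,0,0.03],[0,0,0],40],[[0.2,0,0.03],[0,0,0],40],[[0.2,0,0.03],[0,0,0],40]]'

```text
time: 7.3
eef_pos: [0.5692, 0.1941, 0.0288]
tcp_rot: [[0.975, 0.222, 0.001], [0.222, -0.975, -0.002], [0.0, 0.002, -1.0]]
ft_force: [-4.3, -1.7, 7.5]
gripper_width: 0.0493
```

```bash
python3 - <<'E'
from h import *
st()
E
```

```text
t 7.3 fix xy mm [-112.79    7.82] z 28.83 rel yaw tool y -0.0045 tilt [ 0.0008 -0.0017] F fix [np.float64(0.67), np.float64(-4.58), np.float64(7.46)] tq [-0.25  0.94 -0.03] w 0.0493 dq 0.0038
```

Call:
carry_out --series '[[[0.1,0,0.03],[0,0,0],40],[[0.1,0,0.03],[0,0,0],40]]'

```text
time: 7.55
eef_pos: [0.57, 0.1943, 0.0288]
tcp_rot: [[0.975, 0.222, 0.0], [0.222, -0.975, -0.002], [-0.0, 0.002, -1.0]]
ft_force: [-4.2, -1.1, 7.3]
gripper_width: 0.0494
```

```bash
python3 - <<'E'
from h import *
st()
E
```

```text
t 7.55 fix xy mm [-112.78    8.64] z 28.83 rel yaw tool y -0.0046 tilt [ 0.0004 -0.0019] F fix [np.float64(0.16), np.float64(-4.33), np.float64(7.28)] tq [-0.24  0.94 -0.07] w 0.0494 dq 0.0024
```

Call:
carry_out --series '[[[0.1,0,0],[0,0,0],40],[[0.1,0,0],[0,0,0],40]]'

```text
time: 7.8
eef_pos: [0.571, 0.1945, 0.0289]
tcp_rot: [[0.975, 0.222, 0.0], [0.222, -0.975, -0.002], [-0.0, 0.002, -1.0]]
ft_force: [-3.2, -0.6, 2.7]
gripper_width: 0.049
```

```bash
python3 - <<'E'
from rig import arm
from h import *
s=st()
im=arm.capture("wrist"); cv2.imwrite("pics/w6.png",im[:,:,::-1])
cv2.imwrite("pics/z6.png",cv2.resize(im[110:350,300:500,::-1],None,fx=4,fy=2.5,interpolation=cv2.INTER_NEAREST))
E
```

```text
t 7.8 fix xy mm [-112.74    9.66] z 28.86 rel yaw tool y -0.0046 tilt [ 0.0003 -0.002 ] F fix [np.float64(-0.17), np.float64(-3.23), np.float64(2.73)] tq [-0.13  0.35  0.11] w 0.049 dq 0.0026
```

View pics/z6.png

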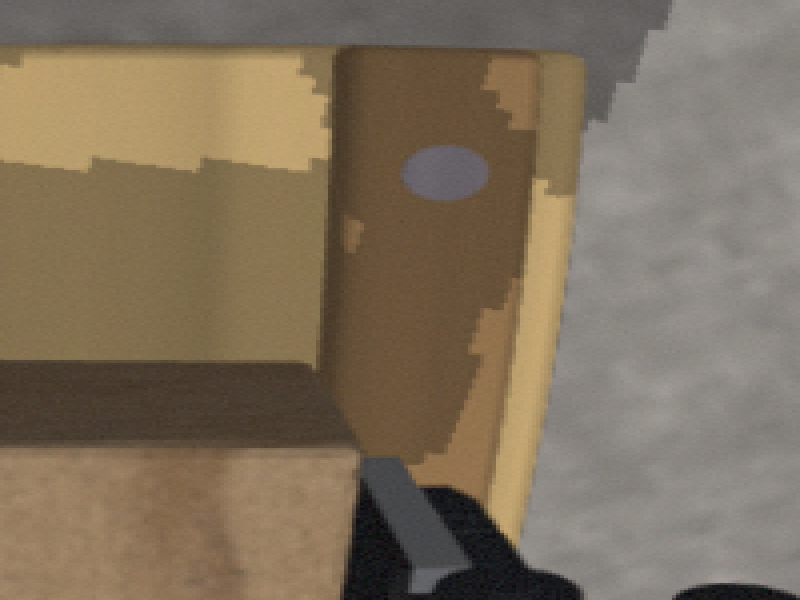

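Call:
carry_out --series '[[[0.1,0,0],[0,0,0],40],[[0.1,0,0],[0,0,0],40]]'

```text
time: 8.1
eef_pos: [0.5711, 0.1945, 0.0289]
tcp_rot: [[0.975, 0.222, -0.002], [0.222, -0.975, -0.003], [-0.002, 0.002, -1.0]]
ft_force: [-9.2, -2.5, 8.9]
gripper_width: 0.0494
```

```bash
python3 - <<'E'
from h import *
st()
E
```

```text
t 8.1 fix xy mm [-112.77    9.73] z 28.86 rel yaw tool y -0.0044 tilt [-0.0016 -0.0028] F fix [np.float64(0.35), np.float64(-9.53), np.float64(8.91)] tq [-0.47  1.86  0.03] w 0.0494 dq 0.0022
```

Call:
carry_out --series '[[[0.1,0,0],[0,0,0],40],[[0.1,0,0],[0,0,0],40]]'

```text
time: 8.35
eef_pos: [0.5711, 0.1945, 0.0289]
tcp_rot: [[0.975, 0.222, -0.004], [0.222, -0.975, -0.004], [-0.004, 0.003, -1.0]]
ft_force: [-10.0, -2.8, 9.5]
gripper_width: 0.0491
```

```bash
python3 - <<'E'
from h import *
st()
E
```

```text
t 8.35 fix xy mm [-112.76    9.76] z 28.89 rel yaw tool y -0.0042 tilt [-0.0037 -0.0037] F fix [np.float64(0.43), np.float64(-10.39), np.float64(9.54)] tq [-0.45  2.02  0.01] w 0.0491 dq 0.0017
```

Call:
carry_out --series '[[[0,0.5,0],[0,0,0],40],[[0,1.2,0],[0,0,0],40],[[0,2,0],[0,0,0],40],[[0,2.8,0],[0,0,0],40],[[0,3.6,0],[0,0,0],40],[[0,4.4,0],[0,0,0],40],[[0,5,0],[0,0,0],40],[[0,5,0],[0,0,0],40]]'

```text
time: 9.35
eef_pos: [0.5824, 0.145, 0.029]
tcp_rot: [[0.975, 0.221, -0.004], [0.221, -0.975, -0.004], [-0.004, 0.003, -1.0]]
ft_force: [0.5, 0.1, -0.8]
gripper_width: 0.049
```

```bash
python3 - <<'E'
from h import *
st()
E
```

```text
t 9.35 fix xy mm [-61.95   9.6 ] z 28.99 rel yaw tool y -0.0051 tilt [-0.0035 -0.0041] F fix [np.float64(-0.01), np.float64(0.52), np.float64(-0.8)] tq [ 0.03  0.02 -0.02] w 0.049 dq 0.0133
```

Call:
carry_out --series '[[[0.03,0.6,0.06],[0,0,0],40],[[0.05,1.2,0.06],[0,0,0],40],[[0.05,2,0.06],[0,0,0],40],[[0.05,2.7,0.06],[0,0,0],40],[[0.05,3.4,0.06],[0,0,0],40],[[0.05,4,0.06],[0,0,0],40],[[0.05,4.4,0.06],[0,0,0],40],[[0.05,4.4,0.06],[0,0,0],40]]'

```text
time: 10.35
eef_pos: [0.5922, 0.1035, 0.0289]
tcp_rot: [[0.975, 0.223, -0.004], [0.223, -0.975, -0.003], [-0.005, 0.002, -1.0]]
ft_force: [-6.5, 4.5, 7.2]
gripper_width: 0.049
```

```bash
python3 - <<'E'
from rig import arm
from h import *
st()
for c in("wrist","side","scene"):
    im=arm.capture(c)[:,:,::-1]
    if c=="side": im=cv2.resize(im[120:300,220:420],None,fx=3.5,fy=3.3,interpolation=cv2.INTER_CUBIC)
    if c=="scene": im=cv2.resize(im[210:330,220:400],None,fx=4.4,fy=4.4,interpolation=cv2.INTER_CUBIC)
    cv2.imwrite(f"pics/{c}7.png",im)
E
```

```text
t 10.35 fix xy mm [-19.26   9.72] z 28.89 rel yaw tool y -0.0038 tilt [-0.0041 -0.0025] F fix [np.float64(-5.8), np.float64(-5.3), np.float64(7.17)] tq [1.   1.26 0.27] w 0.049 dq 0.0032
```

View pics/wrist7.png

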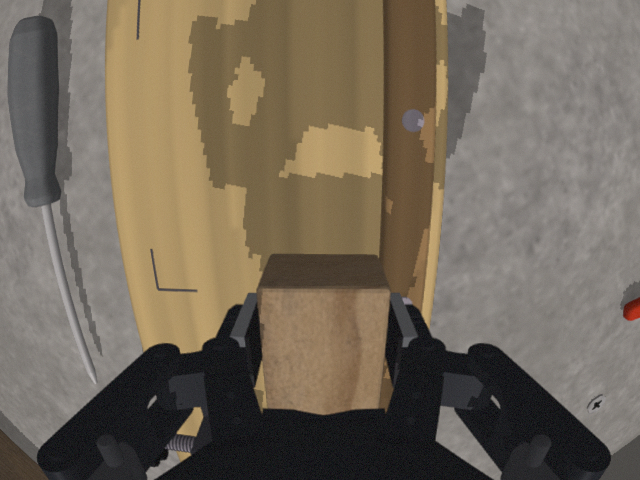

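View pics/side7.png

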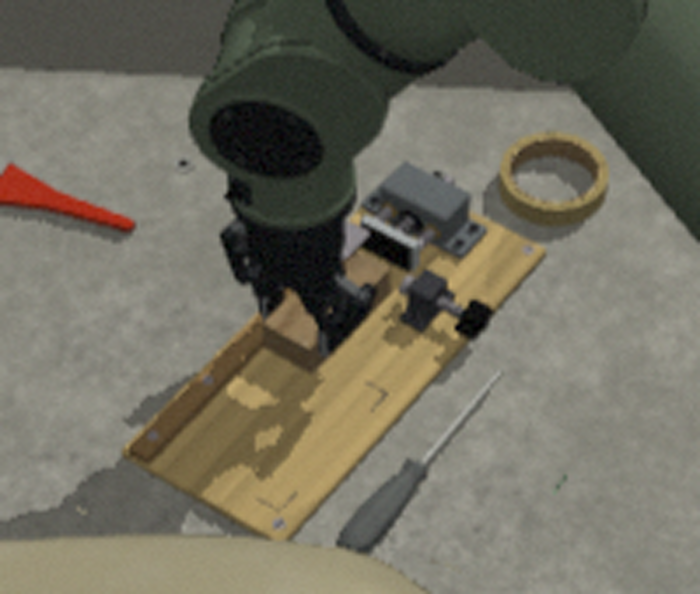

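View pics/scene7.png

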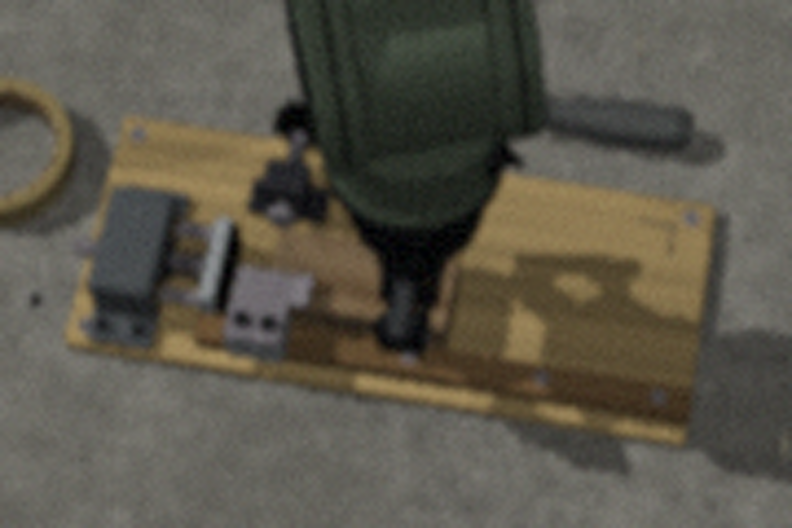

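Call:
carry_out --series '[[[0.02,0.4,0.03],[0,0,0],40],[[0.02,0.9,0.03],[0,0,0],40],[[0.02,1.4,0.03],[0,0,0],40],[[0.02,1.9,0.03],[0,0,0],40],[[0.02,1.9,0.03],[0,0,0],40]]'

```text
time: 11.12
eef_pos: [0.5963, 0.0858, 0.0289]
tcp_rot: [[0.975, 0.224, -0.004], [0.224, -0.975, -0.002], [-0.005, 0.001, -1.0]]
ft_force: [-5.5, 2.4, 6.3]
gripper_width: 0.0489
```

```bash
python3 - <<'E'
from h import *
st()
E
```

```text
t 11.125 fix xy mm [-1.12  9.74] z 28.93 rel yaw tool y -0.0027 tilt [-0.0044 -0.0018] F fix [np.float64(-3.55), np.float64(-4.84), np.float64(6.34)] tq [0.62 0.97 0.25] w 0.0489 dq 0.0041
```

Call:
carry_out --series '[[[0.02,0.25,0.03],[0,0,0],40],[[0.02,0.4,0.03],[0,0,0],40],[[0.02,0.4,0.03],[0,0,0],40]]'

```text
time: 11.5
eef_pos: [0.5969, 0.0835, 0.0289]
tcp_rot: [[0.974, 0.225, -0.005], [0.225, -0.974, 0.0], [-0.005, -0.001, -1.0]]
ft_force: [-7.3, 6.8, 7.7]
gripper_width: 0.0494
```

```bash
python3 - <<'E'
from h import *
st()
E
```

```text
t 11.5 fix xy mm [1.22 9.77] z 28.95 rel yaw tool y -0.0011 tilt [-0.0051  0.    ] F fix [np.float64(-8.24), np.float64(-5.56), np.float64(7.71)] tq [1.38 1.28 0.31] w 0.0494 dq 0.0019
```

Call:
carry_out --series '[[[0.01,0.25,0.02],[0,0,0],40],[[0.01,0.4,0.02],[0,0,0],40],[[0.01,0.4,0.02],[0,0,0],40]]'

```text
time: 11.88
eef_pos: [0.5975, 0.0807, 0.029]
tcp_rot: [[0.974, 0.226, -0.006], [0.226, -0.974, 0.001], [-0.005, -0.002, -1.0]]
ft_force: [-5.8, 4.5, 6.0]
gripper_width: 0.0495
```

```bash
python3 - <<'E'
from rig import arm
from h import *
st()
im=arm.capture("scene")[:,:,::-1]
cv2.imwrite("pics/scene8.png",cv2.resize(im[235:315,225:325],None,fx=7,fy=7,interpolation=cv2.INTER_CUBIC))
im=arm.capture("side")[:,:,::-1]
cv2.imwrite("pics/side8.png",cv2.resize(im[155:235,295:395],None,fx=7,fy=7,interpolation=cv2.INTER_CUBIC))
E
```

```text
t 11.875 fix xy mm [4.08 9.75] z 28.95 rel yaw tool y 0.0002 tilt [-0.0056  0.0012] F fix [np.float64(-5.66), np.float64(-4.62), np.float64(5.95)] tq [0.9  0.91 0.15] w 0.0495 dq 0.0019
```

View pics/scene8.png

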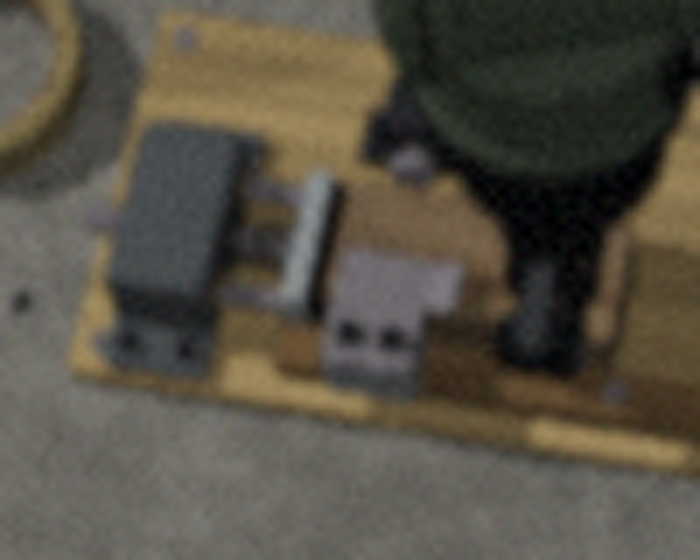

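View pics/side8.png

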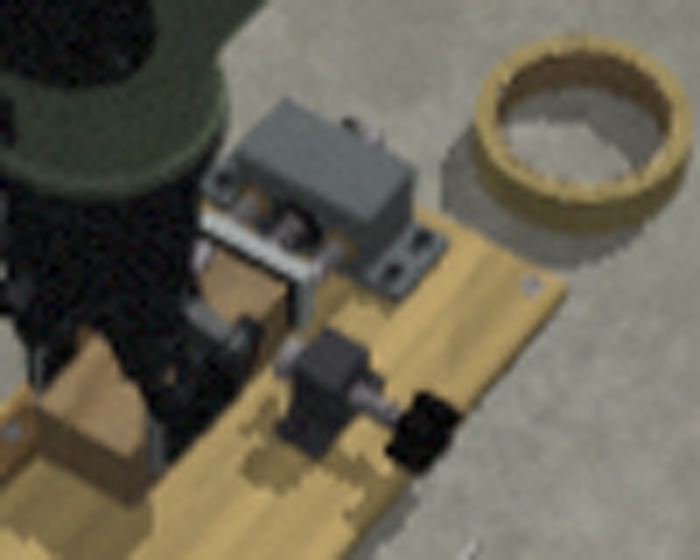

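Call:
carry_out --series '[[[0,0.2,0],[0,0,0],40],[[0,0.3,0],[0,0,0],40],[[0,0.3,0],[0,0,0],40]]'

```text
time: 12.35
eef_pos: [0.598, 0.0786, 0.029]
tcp_rot: [[0.974, 0.227, -0.006], [0.227, -0.974, 0.002], [-0.005, -0.003, -1.0]]
ft_force: [-4.4, 5.7, 1.8]
gripper_width: 0.0492
```

```bash
python3 - <<'E'
from h import *
st()
E
```

```text
t 12.35 fix xy mm [6.29 9.76] z 29.03 rel yaw tool y 0.0009 tilt [-0.0057  0.0021] F fix [np.float64(-6.5), np.float64(-2.96), np.float64(1.82)] tq [0.96 0.7  0.12] w 0.0492 dq 0.0024
```

Call:
carry_out --series '[[[0,0.2,0],[0,0,0],40],[[0,0.3,0],[0,0,0],40],[[0,0.3,0],[0,0,0],40]]'

```text
time: 12.72
eef_pos: [0.5985, 0.0766, 0.0291]
tcp_rot: [[0.974, 0.228, -0.006], [0.228, -0.974, 0.003], [-0.005, -0.005, -1.0]]
ft_force: [-4.6, 5.8, 2.6]
gripper_width: 0.0488
```

```bash
python3 - <<'E'
from h import *
st()
E
```

```text
t 12.725 fix xy mm [8.27 9.75] z 29.07 rel yaw tool y 0.0016 tilt [-0.0061  0.0034] F fix [np.float64(-6.72), np.float64(-3.13), np.float64(2.61)] tq [1.24 0.74 0.02] w 0.0488 dq 0.0016
```

Call:
carry_out --series '[[[0,0.2,0.03],[-0.004,0.004,0.004],40],[[0,0.35,0.03],[-0.004,0.004,0.004],40],[[0,0.35,0.03],[-0.004,0.004,0.004],40]]'

```text
time: 13.1
eef_pos: [0.5988, 0.0752, 0.0289]
tcp_rot: [[0.974, 0.226, -0.002], [0.226, -0.974, 0.003], [-0.001, -0.003, -1.0]]
ft_force: [-6.3, 10.9, 4.7]
gripper_width: 0.0494
```

```bash
python3 - <<'E'
from rig import arm
from h import *
st()
im=arm.capture("scene")[:,:,::-1]
cv2.imwrite("pics/scene9.png",cv2.resize(im[235:315,225:325],None,fx=7,fy=7,interpolation=cv2.INTER_CUBIC))
im=arm.capture("side")[:,:,::-1]
cv2.imwrite("pics/side9.png",cv2.resize(im[155:235,295:395],None,fx=7,fy=7,interpolation=cv2.INTER_CUBIC))
for c in("scene","side"): print([(w2f(r["xyz"]),r["confidence"]) for r in arm.spot_point("jaw_pad",c)])
E
```

```text
t 13.1 fix xy mm [9.72 9.76] z 28.91 rel yaw tool y -0.0005 tilt [-0.0018  0.0029] F fix [np.float64(-12.07), np.float64(-3.68), np.float64(4.72)] tq [2.14 1.26 0.44] w 0.0494 dq 0.0026
[(array([0.09446358, 0.00536956]), 0.53)]
[(array([0.10227243, 0.00981836]), 0.52)]
```

View pics/scene9.png

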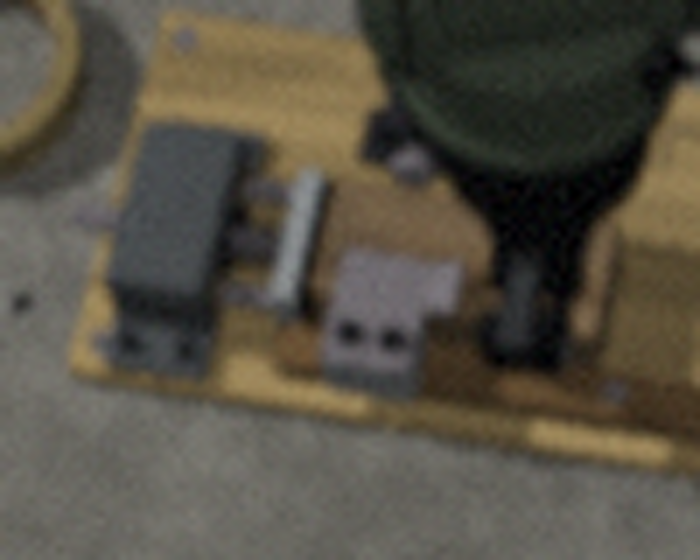

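View pics/side9.png

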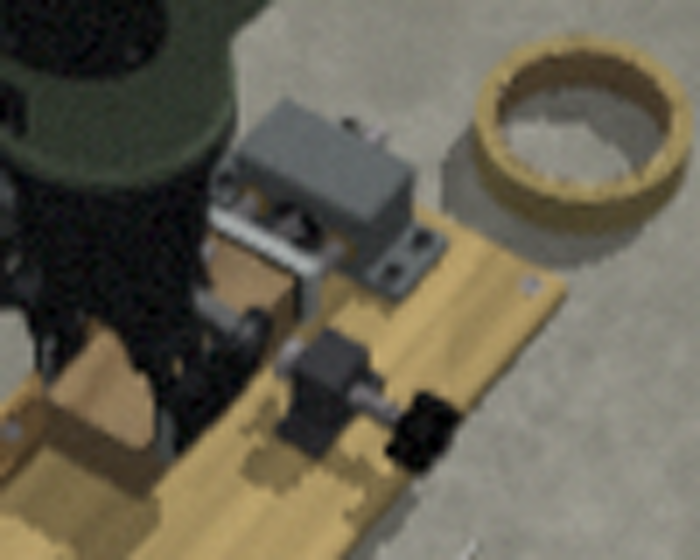

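```bash
cat > jaw.py <<'E'
from h import *
from rig import arm
import sys
def prof(im,info,xs,ys,z=.046):
    P=np.array([[f2w(x+.002,y-.001,z) for x in xs] for y in ys]); q=proj(info,P.reshape(-1,3)).reshape(len(ys),len(xs),2).astype(np.float32)
    return cv2.remap(cv2.GaussianBlur(im,(0,0),.6),q[...,0],q[...,1],cv2.INTER_LINEAR).astype(float)
def jaw(tag):
    for c,ys in(("scene",np.linspace(-.012,.03,15)),("side",np.linspace(-.012,.025,15))):
        info=arm.camera_info(c); a=cv2.imread(f"pics/{c}0.png"); b=arm.capture(c)[:,:,::-1].copy(); cv2.imwrite(f"pics/{c}_{tag}.png",b)
        a=a.max(2);b=b.max(2)
        w=np.arange(.094,.112,.0005); A=prof(a,info,w,ys)
        out=[]
        for d in np.arange(-.002,.018,.0005):
            B=prof(b,info,w+d,ys); out.append((np.corrcoef(A.ravel(),B.ravel())[0,1],d))
        o=sorted(out)[::-1][:3]; print(c,[(round(k,3),round(d*1000,1)) for k,d in o])
E
python3 - <<'E'
from jaw import *
jaw("a"); st()
E
```

```text
scene [(np.float64(0.946), np.float64(4.0)), (np.float64(0.936), np.float64(4.5)), (np.float64(0.934), np.float64(3.5))]
side [(np.float64(0.802), np.float64(3.0)), (np.float64(0.801), np.float64(3.5)), (np.float64(0.77), np.float64(4.0))]
t 13.4 fix xy mm [9.73 9.77] z 28.93 rel yaw tool y -0.0004 tilt [-0.0018  0.0028] F fix [np.float64(-11.86), np.float64(-2.63), np.float64(4.84)] tq [2.15 1.21 0.5 ] w 0.0493 dq 0.001
```

Call:
carry_out --series '[[[0,0.2,0.02],[0,0.002,0],40],[[0,0.4,0.02],[0,0.002,0],40],[[0,0.5,0.02],[0,0.002,0],40],[[0,0.5,0.02],[0,0.002,0],40]]'

```text
time: 13.9
eef_pos: [0.5993, 0.0728, 0.0289]
tcp_rot: [[0.974, 0.228, -0.001], [0.228, -0.974, 0.006], [0.001, -0.006, -1.0]]
ft_force: [-8.0, 13.2, 7.1]
gripper_width: 0.0494
```

```bash
python3 - <<'E'
from jaw import *
st();jaw("b"); st()
E
```

```text
t 13.9 fix xy mm [12.21  9.72] z 28.89 rel yaw tool y 0.0014 tilt [-0.0006  0.0064] F fix [np.float64(-14.64), np.float64(-4.82), np.float64(7.09)] tq [2.51 1.56 0.16] w 0.0494 dq 0.0049
scene [(np.float64(0.941), np.float64(6.5)), (np.float64(0.931), np.float64(6.0)), (np.float64(0.927), np.float64(7.0))]
side [(np.float64(0.783), np.float64(5.5)), (np.float64(0.777), np.float64(6.0)), (np.float64(0.755), np.float64(5.0))]
t 14.0 fix xy mm [12.24  9.71] z 28.87 rel yaw tool y 0.0014 tilt [-0.0006  0.0063] F fix [np.float64(-13.85), np.float64(-3.85), np.float64(5.68)] tq [2.51 1.59 0.14] w 0.0496 dq 0.0022
```

Call:
carry_out --series '[[[0,0.25,0.02],[-0.005,0,0],40],[[0,0.5,0.02],[-0.005,0,0],40],[[0,0.6,0.02],[-0.005,0,0],40],[[0,0.6,0.02],[-0.005,0,0],40]]'

```text
time: 14.5
eef_pos: [0.6001, 0.0696, 0.0288]
tcp_rot: [[0.973, 0.229, -0.0], [0.229, -0.973, 0.005], [0.001, -0.005, -1.0]]
ft_force: [-8.3, 14.8, 6.4]
gripper_width: 0.0495
```

```bash
python3 - <<'E'
from jaw import *
st();jaw("c"); st()
E
```

```text
t 14.5 fix xy mm [15.48  9.7 ] z 28.85 rel yaw tool y 0.0029 tilt [-0.0003  0.0049] F fix [np.float64(-16.31), np.float64(-4.76), np.float64(6.43)] tq [ 2.86  1.67 -0.16] w 0.0495 dq 0.0026
scene [(np.float64(0.932), np.float64(9.5)), (np.float64(0.927), np.float64(10.0)), (np.float64(0.913), np.float64(9.0))]
side [(np.float64(0.793), np.float64(9.0)), (np.float64(0.777), np.float64(8.5)), (np.float64(0.777), np.float64(9.5))]
t 14.6 fix xy mm [15.46  9.72] z 28.85 rel yaw tool y 0.003 tilt [-0.0003  0.0049] F fix [np.float64(-16.87), np.float64(-3.72), np.float64(6.45)] tq [ 2.81  1.78 -0.2 ] w 0.0492 dq 0.002
```

```bash
python3 - <<'E'
from jaw import *
for k in range(4): jaw("d")
st()
a=cv2.imread("pics/scene_d.png")[235:315,220:320]; b=cv2.imread("pics/side_d.png")[155:235,290:390]
cv2.imwrite("pics/fin.png",np.hstack([cv2.resize(x,(395,500),interpolation=cv2.INTER_CUBIC) if 0 else cv2.resize(x,(400,320),interpolation=cv2.INTER_CUBIC) for x in(a,b)]))
cv2.imwrite("pics/wfin.png",arm.capture("wrist")[:,:,::-1])
for t in("screwdriver","masking_tape","large_plug"): print(t,[(r["xyz"],r["confidence"]) for r in arm.spot_point(t,"side")][:1])
st()
E
```

```text
scene [(np.float64(0.93), np.float64(9.5)), (np.float64(0.925), np.float64(10.0)), (np.float64(0.911), np.float64(9.0))]
side [(np.float64(0.795), np.float64(9.0)), (np.float64(0.783), np.float64(9.5)), (np.float64(0.775), np.float64(8.5))]
scene [(np.float64(0.931), np.float64(9.5)), (np.float64(0.926), np.float64(10.0)), (np.float64(0.912), np.float64(9.0))]
side [(np.float64(0.802), np.float64(9.0)), (np.float64(0.787), np.float64(9.5)), (np.float64(0.785), np.float64(8.5))]
scene [(np.float64(0.931), np.float64(9.5)), (np.float64(0.926), np.float64(10.0)), (np.float64(0.912), np.float64(9.0))]
side [(np.float64(0.801), np.float64(9.0)), (np.float64(0.786), np.float64(9.5)), (np.float64(0.783), np.float64(8.5))]
scene [(np.float64(0.931), np.float64(9.5)), (np.float64(0.925), np.float64(10.0)), (np.float64(0.911), np.float64(9.0))]
side [(np.float64(0.799), np.float64(9.0)), (np.float64(0.784), np.float64(9.5)), (np.float64(0.782), np.float64(8.5))]
t 15.0 fix xy mm [15.46  9.71] z 28.84 rel yaw tool y 0.0029 tilt [-0.0003  0.0048] F fix [np.float64(-16.01), np.float64(-5.08), np.float64(6.0)] tq [ 2.81  1.74 -0.16] w 0.0493 dq 0.0021
screwdriver [([0.4405, 0.1068, -0.0003], 0.81)]
masking_tape [([0.5951, -0.1851, 0.0035], 0.68)]
large_plug [([0.5756, 0.0053, 0.0324], 0.68)]
t 15.2 fix xy mm [15.5  9.7] z 28.84 rel yaw tool y 0.003 tilt [-0.0003  0.0048] F fix [np.float64(-15.41), np.float64(-5.02), np.float64(6.18)] tq [ 2.82  1.71 -0.14] w 0.0493 dq 0.0015
```

View pics/fin.png

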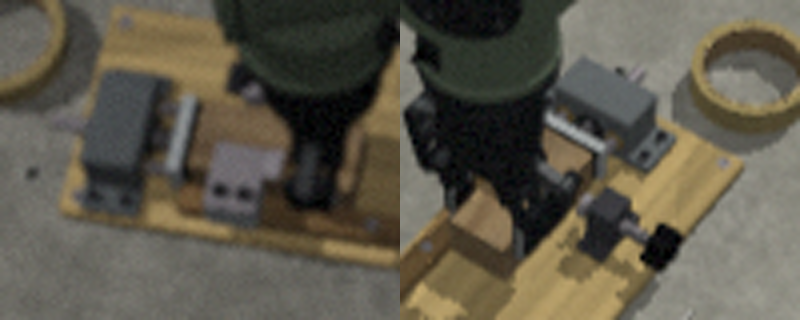

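View pics/wfin.png

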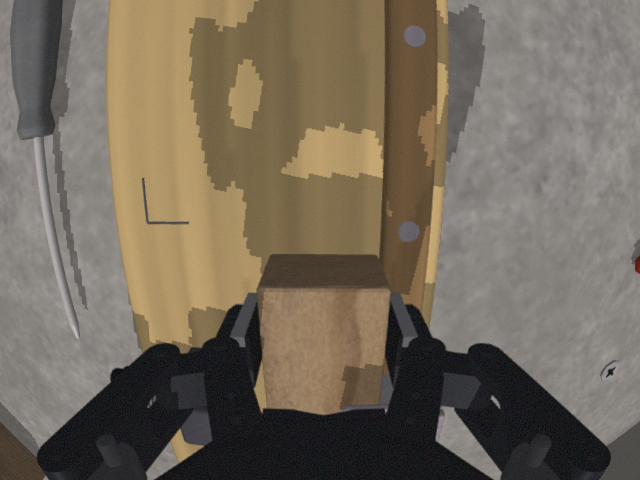

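Both views show the jaw about 9.3 mm back and holding still. The block is flush on the fence and flat, with the grip unchanged. Handing in.

```bash
python3 - <<'E'
from rig import arm
from h import *
arm.hand_in(); st()
E
```

```text
the job is handed in; nothing more can be done
the job is handed in; nothing more can be done
```

The block is flush against the fence and pressing the jaw back about 9.3 mm. The arm was holding it there, still, when I handed in at about 15 s.

I gripped the block near its rear end, with the fingers above fence height. I turned it square, slid it flat on the bed to the fence until I felt contact, then ran it along the fence under the hold-down and into the jaw.

**Last checks before hand-in:**
- **Jaw travel:** 9.5 mm from the scene camera and 9.0 mm from the side camera. Both readings stayed the same for about 0.5 s.
- **Push:** the wrist read 15–17 N along the fence. After taking off about 4 N of sliding drag, that leaves roughly 12 N on the jaw. I worked this out and did not measure it directly.
- **Position:** the block sat against the fence at the height where it was gripped, within 0.3 mm. The tool was within 0.01 rad of the fence line and under 0.006 rad off vertical.
- **Bystanders:** the screwdriver and masking tape were within about 4 mm of where they started.

**Not confirmed:**
- I did not re-check the sanding block. My check on the large plug came back with the side screw instead. The arm passed well above the plug and never went near the sanding block.
- The rings on the jaw's tail rod were too blurred to read as a cross-check.
- `hand_in()` gave no verdict.

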